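# Switch on a hand-carving station

## Robot

A 6-joint arm with a two-finger parallel gripper is mounted at the origin on the work surface. World frame = base frame: x ahead of the robot, y to its left, z up, the work surface at z = 0. Lengths are in m, angles in degrees, forces in N, time in s.
With the tool pointing down it reaches from about 0.3 to 0.75 m from the base axis. Payload 8.5 kg.
Tool frame: the origin (TCP) lies midway between the tips of the shut fingers; the grasp point (between the pads) lies 19 mm behind it (env.tcp_to_grasp is the z of the grasp point in the tool frame, in m); z points along the fingers, y is the line along which they close (so a half turn about z gives the same grasp; the last joint's range is limited). The gripper opens to 85 mm and grips with 20 to 120 N. Pads are 22 mm wide; open, the fingers measure 114 mm over their backs; the gripper's body (76 mm by 85 mm) begins 54 mm behind the grasp point. The pads swing forward as they close: fully open they stand 13 mm farther back than shut.
Start: joints at [55.273, 21.807, 74.336, -0, 83.858, -12.336], TCP at [0.21, 0.509, 0.231] pointing down, gripper open.
Joint ranges: [-178.18, 178.18], [-50.72, 133.34], [12.68, 142.11], [-81.47, 261.47], [9.98, 163.14], [-165.26, 165.26]. Speed limits (degrees/s): [136.94, 136.94, 180, 180, 180, 180].

## Interface

Orientations are given as a 3x3 rotation matrix whose columns are the frame's x, y, z axes.
In Python, from rig import env, imaging, job, models gives the robot as it stands. The module is installed in compiled form; this text tells all that it offers.
- The arm moves only by the tool jog_arm, never from a script. Its argument "plan" is text: rows parted by semicolons, each of 7 numbers parted by spaces: the turn, a rotation vector about the tool's x, y, z in degrees, then the shift along the tool's x, y, z in cm, then the closure in counts, from 0 (fully open) to 255 (shut). In form: rx ry rz x y z claw; .... A call has 1 to 10 rows; each row shifts and turns the commanded pose from where the row before left it, along the tool's axes as they then stand; what a row does not reach is not made up. A row lasts 1/12 s, in which the tool goes at most 41.7 mm and 7.16 degrees, less where a joint would pass 70% of its speed; a pose out of reach is approached as far as the arm can. A call with a gripper value outside its range is refused whole. The fingers move at their own pace and stop on an object; "grip_force" is the grip in N (left out, the last holds). Time passes only in rows, so rows that do not move let the fingers close. It gives the time, the measured TCP pose, the force, the opening and the grip force at its end, in the units of the state.
- env.observe(): the state, without advancing time (a new reading comes with each control period).
- imaging.get_image(name): name is "scene" or "top" or "wrist"; returns a dict with "pixels" (480x640x3 uint8, red, green, blue), "depth" (480x640 float32, m along the optical axis (not along the pixel's ray), 0 where there is no reading), "fov_y" (degrees; the focal length in pixels is half the picture's height over the tangent of half this angle, whatever the lens; pixels are square), "cx", "cy" (the principal point, pixels), "world_from_camera" (4x4, takes a point from camera to world coordinates). Camera axes: x right, y down, z forward; pixel columns grow to the right and rows downward; lengths in m; the calibration is good to about 2 mm. The wrist camera is an equidistant fisheye: a pixel r from the principal point sees the ray r / f radians off the axis. A picture is of the moment at which its call begins.
- job.close_job(): hands the job in; it is judged then, once.
Trained networks look in the newest picture that a camera, given by its name, has taken for a name from the list of things; names that differ only in an ending like _2 or _b are one class to them, and where a whole thing is asked for, a point or a joint stands for the part that bears it (a point fixed in the world has none). Each returns a list of dicts, best first, with "confidence" (0 to 1); they miss things now and then, are a little off and sometimes report something else, mostly with a low value. They report only what shows in the picture. A call takes as long as a camera call.
- models.outline_of(camera, query): "region" (480x640 bool, what is visible of it) and "bbox" ([centre column, centre row, width, height] in pixels, round what is visible of it).
- models.tip_of(camera, query): "at" ([column, row] in pixels: a listed point, or the origin of a listed thing).
The state is a dict: "time_s": time; "q": joint angles; "qvel": joint speeds; "joint_efforts": joint torques, N m; "position": TCP position; "tool_rot": TCP orientation; "ft_force": force on the tool from outside, world axes, zero at the start; "wrist_torque": the same for the moment, N m; "grip_width": finger opening in m; "gripper_force": force on a finger pad.
Only numpy, scipy, OpenCV 4.12 (cv2) and the standard library are available. Lean on these libraries where they do the work, as an engineer would, in place of code of your own. Each camera call takes 0.05 s, during which the arm holds its last target. There are 200 camera calls.

## Task

Get the carving station ready to work using light fingertip presses: switch on the lamp by pressing the raised half of the rocker on its base fully down, then switch on the dust suction box with its rocker in the same way, and last press the round run button on the handpiece control unit well in and let it come back out. Do not push hard, leave the square key and the speed dial beside it as they are and the handpiece, carvings, block and jar where they are, and finish clear of everything.

Things in the scene. Friction and masses are not known exactly. Their poses are not given: they have to be found in the camera images.
- lamp: Grey gooseneck lamp, heavy, does not move. Base plate 180 (along its x) x 120 x 22 mm; origin at the centre of its underside. A black rocker switch 48 x 26 mm lies along its x axis, pivot 50 mm towards -x (robot side at yaw 0) and 28 mm up. The neck (12 mm thick) rises 72 mm towards +x of the origin to 0.32 m height and bends on towards +x +y, ending in a small cone shade that hangs there down to 0.24 m height, 150 mm towards +x and 104 mm towards +y.
- lamp_switch_press (a point): The spot to press on the lamp's rocker: on the upper face of the half farther from the neck, 16 mm from the pivot; about 33 mm above the bench while off. While off this half slopes up about 17 degrees towards its outer end, which stands 7 mm above the pivot. Pressed straight down about 5 mm here, with 2 to 4 N, it swings over, lies level, 28 mm above the bench, and stays; pressed on past that, its housing gives about 1 mm for every 5 N.
- lamp_switch (a joint): Rocker angle of the lamp: 0 = off, 0.30 rad = fully on. It stays where it is left.
- suction_box: White bench-top dust suction box, heavy, does not move. 180 (x) x 200 (y) x 80 mm; origin at the centre of its underside. Round fan grille 112 mm across in its top. Its black rocker, like the lamp's, lies along its y axis with the pivot 62 mm towards -x, 45 mm towards -y and 86 mm up.
- suction_switch_press (a point): The spot to press on the suction box's rocker: on the upper face of the half at its outer (-y) end, 16 mm from the pivot; about 91 mm above the bench while off. Like the lamp's rocker: raised 17 degrees while off; about 5 mm straight down with 2 to 4 N and it swings over, lies level, 86 mm above the bench, and stays; pressed on, its housing gives about 1 mm for every 5 N.
- suction_switch (a joint): Rocker angle of the suction box: 0 = off, 0.30 rad = fully on. It stays where it is left.
- control_unit: Grey control unit of the carving handpiece, heavy, does not move. 146 (x) x 180 (y) mm, its aluminium panel slopes 12 degrees up towards +x, 62 mm high in the middle; origin at the centre of its underside. On the panel along y: speed dial 40 mm wide (at +y), round run button (middle), square key (at -y), 55 mm apart. A wire cradle along its back (+x, 55 mm) carries the handpiece, top about 107 mm above the bench.
- run_button_top (a point): Centre of the top face of the round black run button, 25 mm across, in a 32 mm round collar; stands 11 mm proud of the collar and moves square to the panel (12 degrees from vertical). It has 8 mm of sprung travel: 1.2 N to start, 3.3 N at 3.5 mm, where it has made contact, 6 N at the very bottom; it springs back when let go. About 70 mm above the bench, more exactly where this point says.
- run_button (a joint): How far the run button is pressed, 0 to 0.008 m.
- direction_key_top (a point): Centre of the top face of the square black direction key, 22 mm wide, beside the run button: not to be pressed.
- direction_key (a joint): How far the square key is pressed, 0 to 0.008 m.
- speed_dial_mark (a point): White mark on the top of the speed dial (a knob 40 mm wide, 23 mm high), 14 mm from its axis: not to be turned.
- handpiece: Carving handpiece, aluminium pen 22 mm thick and 150 mm long, lying loose along the control unit's y axis in the cradle. Origin near its middle, on its axis.
- bird: Loose carved bird on a brown nut base, 36 mm wide, 66 mm high, stands on the bench beside the lamp. Origin under its base.
- elephant: Loose carved elephant on a brown nut base, about 55 mm long, 56 mm high, on the bench beside the suction box. Origin under its base.
- bust: Loose carved head with a hat on a brown nut base, 34 mm wide, 72 mm high, on the bench beside the control unit. Origin under its base.
- half_nut: Loose brown half nut, 42 mm wide, 23 mm high, lying on top of the suction box at its front corner away from the rocker. Origin under it.
- burr_block: Loose wooden block 55 x 90 x 30 mm holding steel burrs, 56 mm high in all, at the robot's side of the bench. Origin under it.
- polish_jar: Loose jar 54 mm wide, 55 mm high, at the robot's side of the bench. Origin under it.

How it is judged (in metres and radians):
On the way, in this order (a step that is already met when the one before it is completed fails the run):
1. the lamp's rocker is switched on (value of joint lamp_switch above 0.22 rad and value of joint suction_switch below 0.1 rad), for 0.1 s.
2. then the suction box's rocker is switched on (value of joint each of suction_switch, lamp_switch above 0.22 rad and value of joint run_button below 0.002 m), for 0.1 s.
3. then the run button is pressed in, with lamp and suction on (value of joint run_button above 0.0035 m and value of joint each of lamp_switch, suction_switch above 0.22 rad), for 0.05 s.
At the end, for the whole second after the job is handed in: Lamp and suction rockers on (over 0.22 of 0.30 rad), the run button back out (under 1 mm), the square key out, every loose thing within 15 mm of where it stood and the carvings upright (value of joint each of lamp_switch, suction_switch above 0.22 rad and value of joint each of run_button, direction_key below 0.001 m and not (distance of any of handpiece, bird, elephant, bust, half_nut, burr_block, polish_jar from where it was at the start of the episode above 0.015 m or angle between any of bird, elephant, bust's own z axis and vertical above 0.5 rad)); the robot touches nothing.
It fails at once if the suction is switched on before the lamp (value of joint suction_switch above 0.2 rad and value of joint lamp_switch below 0.1 rad).
It fails at once if the run button is pressed before the suction is on (value of joint run_button above 0.0025 m and value of joint suction_switch below 0.1 rad).
It fails at once if the square direction key is pressed or the speed dial is turned (its mark moves more than 4 mm) (value of joint direction_key above 0.002 m or distance of speed_dial_mark from where it was at the start of the episode above 0.004 m).
It fails at once if a device is pushed with more than 20 N (contact force between any of the fingers, the arm and lamp above 20 N or contact force between any of the fingers, the arm and suction_box above 20 N or contact force between any of the fingers, the arm and control_unit above 20 N).
It fails at once if a loose thing is lifted or moved more than 15 mm, or a carving is tipped over (distance of any of handpiece, bird, elephant, bust, half_nut, burr_block, polish_jar from where it was at the start of the episode above 0.015 m or angle between any of bird, elephant, bust's own z axis and vertical above 0.5 rad).
It also fails if it takes over 64 s, if anything falls off the work surface, if the arm or the gripper's body presses on something with over 40 N, if the wrist force passes 120 N, or if a joint passes its speed limit or range.

## Working session

There is one attempt and no reset: what is moved stays moved. The work goes in short steps, Python scripts to look and compute and a tool call to move; the robot and the scene stay as the last step left them, time stands still between calls to the robot, and variables do not carry over. Pictures are saved under pics/ and viewed, at most 10 in all, crops included, and the job is handed in when it is done.

Besides the shell and the picture viewer there is one more tool, called after ">>>" as name(argument=value, ...) on one line, values as JSON. jog_arm: Moves the arm, as the interface text tells. Its arguments: {"type":"object","properties":{"plan":{"type":"string"},"grip_force":{"type":"number"}},"required":["plan"]}

```bash
mkdir -p pics; cat > h.py <<'E'
import numpy as np, cv2
from rig import env, imaging, job, models
def ray(im,px,cam):
    f=240/np.tan(np.radians(im["fov_y"]/2)); u=px[0]-im["cx"]; v=px[1]-im["cy"]
    if cam=="wrist":
        r=np.hypot(u,v); t=r/f; d=np.array([u/r*np.sin(t),v/r*np.sin(t),np.cos(t)]) if r>0 else np.array([0,0,1.])
    else: d=np.array([u/f,v/f,1.])
    T=np.array(im["world_from_camera"]); return T[:3,3],T[:3,:3]@d,d[2]
def depthpt(im,px,cam):
    c,d,dz=ray(im,px,cam); z=im["depth"][int(round(px[1])),int(round(px[0]))]
    return c+d*z/dz
def atz(im,px,cam,z):
    c,d,_=ray(im,px,cam); return c+d*(z-c[2])/d[2]
E
python3 - <<'E'
from h import *
s=env.observe(); print({k:np.round(v,3).tolist() for k,v in s.items()})
ims={}
for cam in ["top","scene","wrist"]:
    im=imaging.get_image(cam); cv2.imwrite(f"pics/{cam}0.png",im["pixels"][:,:,::-1])
    print(cam,np.round(im["world_from_camera"],3).tolist(),im["fov_y"])
    for q in ["lamp","lamp_switch_press","suction_box","suction_switch_press","control_unit","run_button_top","direction_key_top","speed_dial_mark","handpiece","bird","elephant","bust","half_nut","burr_block","polish_jar"]:
        r=models.tip_of(cam,q)
        for a in r[:2]:
            px=a["at"]
            try: print(cam,q,round(a["confidence"],2),np.round(px,1),np.round(depthpt(im,px,cam),3))
            except Exception as e: print(cam,q,a,e)
E
```

```text
{'time_s': 0.0, 'q': [55.272, 21.841, 74.384, -0.002, 83.859, -12.338], 'qvel': [-0.016, 0.033, 0.056, 0.013, 0.005, -0.002], 'joint_efforts': [0.0, -44.846, -23.128, -0.0, 0.005, -0.0], 'position': [0.209, 0.508, 0.231], 'tool_rot': [[-0.925, 0.381, -0.001], [0.381, 0.925, -0.001], [0.0, -0.001, -1.0]], 'ft_force': [-0.042, 0.829, -1.081], 'wrist_torque': [0.038, -0.006, 0.022], 'gripper_force': 0.0, 'grip_width': 0.085}
top [[0.029, -0.997, 0.078, 0.425], [-1.0, -0.029, 0.009, 0.016], [-0.007, -0.078, -0.997, 1.542], [0.0, 0.0, 0.0, 1.0]] 43.70617507481253
top lamp 0.71 [461.5 249.4] [ 0.523 -0.32   0.023]
top lamp_switch_press 0.78 [460.5 277. ] [ 0.453 -0.316  0.035]
top lamp_switch_press 0.45 [164.6 264.1] [0.462 0.412 0.098]
top suction_box 0.61 [389.4 296.5] [ 0.4   -0.136  0.057]
top suction_switch_press 0.54 [214.6 269.6] [0.453 0.292 0.088]
top control_unit 0.91 [340.5 204. ] [ 0.626 -0.01   0.062]
top control_unit 0.75 [429.3 237.9] [ 0.547 -0.232  0.062]
top run_button_top 0.43 [340.4 211.5] [ 0.605 -0.01   0.073]
top speed_dial_mark 0.6 [313.  206.1] [0.618 0.059 0.067]

[... 1572 characters left out ...]
]
scene elephant 0.71 [493.2 352.1] [0.557 0.463 0.015]
scene bust 0.73 [320.6 299.2] [0.641 0.115 0.027]
scene half_nut 0.74 [494.9 290.6] [0.483 0.417 0.099]
scene burr_block 0.92 [376.7 235.1] [0.425 0.131 0.028]
scene burr_block 0.62 [277.9 246.8] [ 0.6  -0.02  0.07]
scene polish_jar 0.93 [281.5 191.5] [ 0.425 -0.135  0.028]
scene polish_jar 0.66 [301.8 263.4] [0.618 0.054 0.082]
wrist [[0.38, 0.881, 0.28, 0.138], [0.925, -0.362, -0.115, 0.539], [0.0, 0.303, -0.953, 0.374], [0.0, 0.0, 0.0, 1.0]] 65.70646984690485
wrist lamp_switch_press 0.61 [ 14.  452.2] [ 0.451 -0.313  0.024]
wrist burr_block 0.86 [133.4 410. ] [0.192 0.454 0.297]
wrist polish_jar 0.58 [ 44.  425.1] [0.173 0.45  0.325]
```

View pics/top0.png

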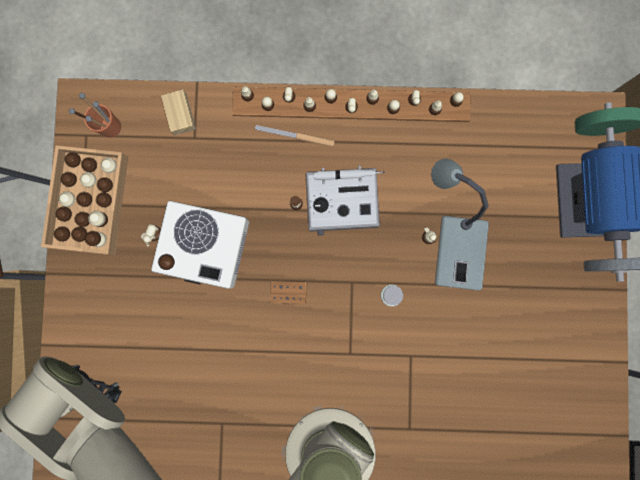

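View pics/scene0.png

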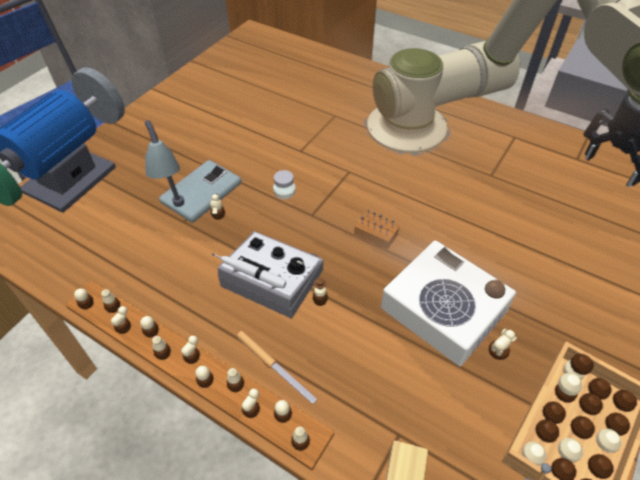

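The top view shows the lamp rocker at about (461,271), the suction rocker at (209,272) and the run button at (343,211), with the gripper at the lower left. The scene view agrees. Next I'll refine the yaws and positions of the switches.

```bash
python3 - <<'E'
from h import *
im=imaging.get_image("top"); g=im["pixels"].astype(float).mean(2)
def yaw(q,z):
    r=models.outline_of("top",q)[0]; m=r["region"]
    ys,xs=np.nonzero(m); 
    P=np.array([depthpt(im,(x,y),"top") for x,y in zip(xs,ys)])
    k=abs(P[:,2]-z)<0.02; 
    w=cv2.minAreaRect(P[k][:,:2].astype(np.float32)*1000); print(q,round(r["confidence"],2),r["bbox"],"rect",np.round(w[0],1),np.round(w[1],1),round(w[2],1),"medz",np.median(P[k][:,2]).round(4))
yaw("lamp",.022);yaw("suction_box",.08);yaw("control_unit",.06)
for n,(x0,x1,y0,y1),z in [("lamp",(450,472,258,284),.028),("suction",(192,227,262,284),.086),("button",(333,353,202,219),.072),("key",(355,375,200,219),.06)]:
    sub=(g[y0:y1,x0:x1]<60).astype(np.uint8); ys,xs=np.nonzero(sub)
    P=np.array([atz(im,(x+x0,y+y0),"top",z) for x,y in zip(xs,ys)]); D=np.array([depthpt(im,(x+x0,y+y0),"top") for x,y in zip(xs,ys)])
    w=cv2.minAreaRect(P[:,:2].astype(np.float32)*1000); print(n,len(xs),"mean",P.mean(0).round(4),"rect",np.round(w[0],1),np.round(w[1],1),round(w[2],1),"dz",np.percentile(D[:,2],[5,50,95]).round(4))
cv2.imwrite("pics/c.png",np.hstack([cv2.resize(im["pixels"][a:a+60,b:b+60,::-1],(260,260),interpolation=cv2.INTER_CUBIC) for a,b in [(240,432),(240,180),(180,315)]]))
E
```

```text
lamp 0.85 [459.5, 222.1, 56.8, 130.2] rect [ 590.2 -318. ] [335.5 141.4] 2.8 medz 0.0219
suction_box 0.68 [198.8, 246.3, 95.1, 89.8] rect [515.4 338.1] [203.  180.8] 79.2 medz 0.0798
control_unit 0.95 [342.7, 200.6, 73.2, 66.5] rect [641.6 -12.7] [148.2 179.8] 4.9 medz 0.0612
lamp 167 mean [ 0.4657 -0.3181  0.028 ] rect [ 466.2 -318.1] [23.7 44.7] 87.0 dz [0.0244 0.0294 0.0357]
suction 182 mean [0.4443 0.3072 0.086 ] rect [436.7 314.3] [58.3 43.4] 78.7 dz [0.0544 0.0863 0.0936]
button 73 mean [ 0.6081 -0.016   0.072 ] rect [608.2 -16. ] [22.4 19.8] 1.6 dz [0.0634 0.0705 0.0757]
key 79 mean [ 0.6148 -0.0709  0.06  ] rect [615.  -70.9] [20.1 19.9] 1.4 dz [0.0655 0.0706 0.0763]
```

View pics/c.png

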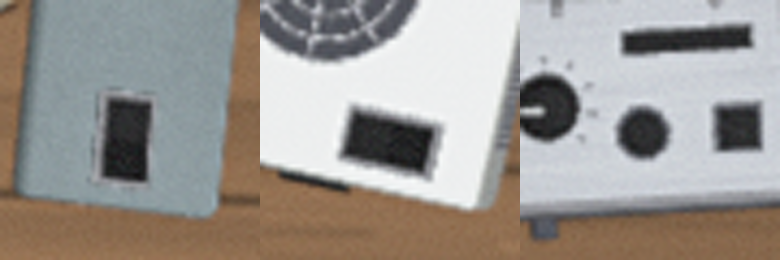

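>>> jog_arm(plan="0 0 7.1 0 0 0 255;0 0 7.1 0 0 0 255;0 0 7.1 0 0 0 255;0 0 7.1 0 0 0 255;0 0 7.1 0 0 0 255;0 0 7.1 0 0 0 255;0 0 7.1 0 0 0 255;0 0 7.1 0 0 0 255;0 0 7.1 0 0 0 255;0 0 6.6 0 0 0 255", grip_force=20)

```text
time_s: 3.43
position: [0.2095, 0.5085, 0.2313]
tool_rot: [[0.057, 0.998, 0.0], [0.998, -0.057, 0.0], [0.0, 0.0, -1.0]]
ft_force: [0.1, -0.4, 0.4]
grip_width: 0.0003
gripper_force: 0.0
```

>>> jog_arm(plan="0 0 0 -3.7 1.3 0 255;0 0 0 -3.7 1.3 0 255;0 0 0 -3.7 1.3 0 255;0 0 0 -3.7 1.3 0 255;0 0 0 -3.7 1.3 0 255;0 0 0 -3.7 1.3 0 255;0 0 0 -3.7 1.3 0 255;0 0 0 -3.7 1.3 0 255;0 0 0 -3.7 1.3 0 255;0 0 0 -3.7 1.3 0 255")

```text
time_s: 4.27
position: [0.3207, 0.1307, 0.2316]
tool_rot: [[0.05, 0.999, 0.001], [0.999, -0.05, 0.0], [0.0, 0.001, -1.0]]
ft_force: [1.9, 0.6, -0.0]
grip_width: 0.0001
gripper_force: 0.0
```

>>> jog_arm(plan="0 0 0 -3.7 1.3 0 255;0 0 0 -3.7 1.3 0 255;0 0 0 -3.7 1.3 0 255;0 0 0 -3.7 1.3 0 255;0 0 0 -3.7 1.3 0 255;0 0 0 -3.7 1.3 0 255;0 0 0 -3.7 1.3 0 255;0 0 0 -3.7 1.3 0 255;0 0 0 -3.7 1.3 0 255;0 0 0 0 0 0 255")

```text
time_s: 5.1
position: [0.422, -0.2118, 0.2308]
tool_rot: [[0.055, 0.998, 0.001], [0.998, -0.055, -0.002], [-0.002, 0.001, -1.0]]
ft_force: [-0.3, 0.6, 0.1]
grip_width: -0.0001
gripper_force: 0.0
```

>>> jog_arm(plan="0 0 0 -2.6 0.8 2 255;0 0 0 -2.6 0.8 2 255;0 0 0 -2.6 0.8 2 255;0 0 0 -2.55 0.8 2 255;0 0 0 0 0 2 255;0 0 0 0 0 2 255;0 0 0 0 0 2 255;0 0 0 0 0 1.5 255;0 0 0 0 0 0 255;0 0 0 0 0 0 255")

```text
time_s: 5.93
position: [0.4474, -0.3108, 0.0763]
tool_rot: [[0.05, 0.999, -0.001], [0.999, -0.05, 0.001], [0.001, -0.001, -1.0]]
ft_force: [-0.4, -0.3, 0.2]
grip_width: -0.0002
gripper_force: 0.0
```

```bash
python3 - <<'E'
from h import *
im=imaging.get_image("wrist"); s=env.observe()
print(s["position"],s["ft_force"],s["time_s"])
p=cv2.resize(im["pixels"][:,:,::-1],(640,480))
for q in ["lamp_switch_press"]:
    for a in models.tip_of("wrist",q): print(q,a["confidence"],a["at"],atz(im,a["at"],"wrist",.033))
T=np.array(im["world_from_camera"]); print(T.round(3).tolist())
cv2.imwrite("pics/w1.png",p)
E
```

```text
[ 0.44779647 -0.3111776   0.07711181] [-0.41102865 -0.44767978  0.55386051] 5.9833
lamp_switch_press 0.81 [323.1, 275.8] [ 0.44994995 -0.31544831  0.033     ]
[[0.999, -0.047, -0.015, 0.452], [-0.049, -0.952, -0.302, -0.233], [-0.001, 0.302, -0.953, 0.219], [0.0, 0.0, 0.0, 1.0]]
```

View pics/w1.png

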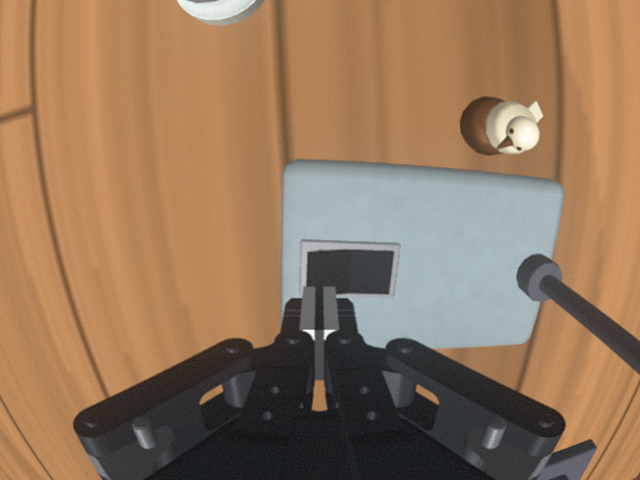

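The wrist view has the rocker at columns 305–395 and rows 245–295. The shut fingertips are above its outer half near (320,290), and the bird and neck are well clear.

>>> jog_arm(plan="0 0 0 -0.5 0.15 1 255;0 0 0 0 0 1.5 255;0 0 0 0 0 1 255;0 0 0 0 0 0.3 255;0 0 0 0 0 0.2 255;0 0 0 0 0 0.2 255;0 0 0 0 0 0.2 255;0 0 0 0 0 0 255;0 0 0 0 0 0 255")

```text
time_s: 6.78
position: [0.4488, -0.3163, 0.0327]
tool_rot: [[0.05, 0.999, 0.0], [0.999, -0.05, -0.001], [-0.001, 0.0, -1.0]]
ft_force: [-0.1, 0.0, 1.1]
grip_width: -0.0003
gripper_force: 0.5
```

>>> jog_arm(plan="0 0 0 0 0 0.15 255;0 0 0 0 0 0.15 255;0 0 0 0 0 0.1 255;0 0 0 0 0 0 255;0 0 0 0 0 0 255")

```text
time_s: 7.2
position: [0.4487, -0.3161, 0.0283]
tool_rot: [[0.051, 0.999, -0.0], [0.999, -0.051, 0.0], [0.0, -0.0, -1.0]]
ft_force: [-0.4, -0.7, 2.0]
grip_width: -0.0
gripper_force: 0.7
```

>>> jog_arm(plan="0 0 0 0 0 0.1 255;0 0 0 0 0 0 255;0 0 0 0 0 0 255")

```text
time_s: 7.45
position: [0.4487, -0.3161, 0.0274]
tool_rot: [[0.05, 0.999, 0.0], [0.999, -0.05, -0.0], [-0.0, 0.0, -1.0]]
ft_force: [-1.3, -0.7, 3.3]
grip_width: 0.0002
gripper_force: 1.4
```

>>> jog_arm(plan="0 0 0 0 0 0.1 255;0 0 0 0 0 0 255;0 0 0 0 0 0 255")

```text
time_s: 7.7
position: [0.4488, -0.3161, 0.0266]
tool_rot: [[0.05, 0.999, 0.0], [0.999, -0.05, -0.0], [-0.0, 0.0, -1.0]]
ft_force: [-1.9, 0.5, 7.3]
grip_width: 0.0001
gripper_force: 3.2
```

>>> jog_arm(plan="0 0 0 0 0 -0.5 255;0 0 0 0 0 -2 255;0 0 0 0 0 -3.5 255;0 0 0 0 0 -3.5 255;0 0 0 0 0 -3.5 255;0 0 0 0 0 -3 255;0 0 0 0 0 0 255")

```text
time_s: 8.28
position: [0.4504, -0.3174, 0.1923]
tool_rot: [[0.05, 0.999, 0.007], [0.999, -0.05, -0.008], [-0.007, 0.008, -1.0]]
ft_force: [1.2, -0.4, -0.4]
grip_width: -0.0001
gripper_force: 0.0
```

```bash
python3 - <<'E'
from h import *
for cam in ["wrist","scene","top"]:
    im=imaging.get_image(cam)
    f=None
    R=np.array([np.cos(np.radians(-3)),np.sin(np.radians(-3))]); out=[]
    W=np.linalg.inv(im["world_from_camera"])
    F=240/np.tan(np.radians(im["fov_y"]/2))
    for t in [-20,-16,-10,0,10,16,20]:
        v=[]
        for l in (-6,-3,0,3,6):
            p=np.r_[np.array([.466,-.318])+R*t/1000+np.array([-R[1],R[0]])*l/1000,.03,1]; c=(W@p)[:3]
            if cam=="wrist":
                th=np.arctan2(np.hypot(*c[:2]),c[2]); px=[im["cx"],im["cy"]]+F*th*c[:2]/np.hypot(*c[:2])
            else: px=[im["cx"],im["cy"]]+F*c[:2]/c[2]
            v.append(depthpt(im,px,cam)[2]*1000)
        out.append(round(float(np.median(v)),1))
    print(cam,out)
print(env.observe()["position"],env.observe()["time_s"])
E
```

```text
wrist [27.8, 27.8, 27.9, 28.6, 31.8, 32.8, 34.4]
scene [27.9, 29.1, 27.2, 29.6, 32.7, 36.9, 34.6]
top [492.9, 479.5, 459.8, 417.5, 30.9, 33.4, 30.8]
[ 0.44850195 -0.3156436   0.18570167] 8.4333
```

Depths show the lamp rocker's outer half level at 28 mm and the other half raised, so the lamp is on. Now the suction box.

>>> jog_arm(plan="0 0 0 4 -0.23 0 255;0 0 0 4 -0.23 0 255;0 0 0 4 -0.23 0 255;0 0 0 4 -0.23 0 255;0 0 0 4 -0.23 0 255;0 0 0 4 -0.23 0 255;0 0 0 4 -0.23 0 255;0 0 0 4 -0.23 0 255;0 0 0 4 -0.23 0 255;0 0 0 4 -0.23 0 255")

```text
time_s: 9.27
position: [0.4448, 0.0866, 0.1849]
tool_rot: [[0.051, 0.999, -0.003], [0.999, -0.051, 0.0], [0.0, -0.003, -1.0]]
ft_force: [0.6, 0.2, 0.4]
grip_width: 0.0004
gripper_force: 0.0
```

>>> jog_arm(plan="0 0 0 4 -0.23 0 255;0 0 0 4 -0.23 0 255;0 0 0 4 -0.23 0 255;0 0 0 4 -0.23 0 255;0 0 4 0 0 0 255;0 0 4 0 0 0 255;0 0 0 0 0 0 255;0 0 0 0 0 0 255")

```text
time_s: 9.93
position: [0.4443, 0.2447, 0.1851]
tool_rot: [[0.187, 0.982, -0.003], [0.982, -0.187, -0.001], [-0.001, -0.002, -1.0]]
ft_force: [-0.1, -0.7, -0.6]
grip_width: -0.0001
gripper_force: 0.0
```

```bash
python3 - <<'E'
from h import *
im=imaging.get_image("wrist"); s=env.observe()
print(s["position"].round(4),s["tool_rot"].round(3).tolist(),s["time_s"])
for q in ["suction_switch_press"]:
    for a in models.tip_of("wrist",q): print(q,a["confidence"],a["at"],atz(im,a["at"],"wrist",.091),depthpt(im,a["at"],"wrist"))
g=im["pixels"].astype(float).mean(2)
T=im["world_from_camera"]; W=np.linalg.inv(T);F=240/np.tan(np.radians(im["fov_y"]/2))
c=(W@np.array([.446,.3055,.087,1]))[:3]; th=np.arctan2(np.hypot(*c[:2]),c[2]); print("pivot px",[im["cx"],im["cy"]]+F*th*c[:2]/np.hypot(*c[:2]))
cv2.imwrite("pics/w2.png",im["pixels"][:,:,::-1])
E
```

```text
[0.4445 0.2445 0.1854] [[0.187, 0.982, -0.002], [0.982, -0.187, -0.0], [-0.001, -0.002, -1.0]] 9.9833
suction_switch_press 0.58 [301.5, 168.6] [0.44224927 0.29298645 0.091     ] [0.44223321 0.29295979 0.09078027]
suction_switch_press 0.26 [506.4, 300.4] [0.5800274  0.16653848 0.091     ] [0.61845974 0.11706051 0.01560751]
pivot px [303.74722906 147.92513223]
```

View pics/w2.png

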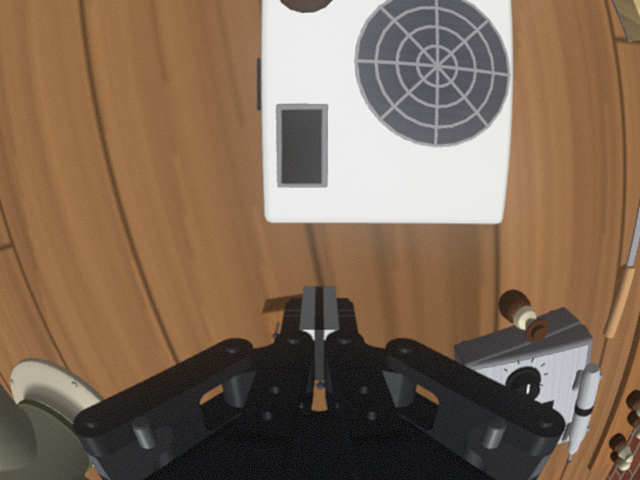

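The wrist view shows the suction rocker at columns 280–326 and rows 108–186. The press spot near (302,169) matches the computed point (0.4425, 0.291).

>>> jog_arm(plan="0 0 0 2.25 -0.53 0 255;0 0 0 2.25 -0.53 0 255;0 0 0 0 0 2.5 255;0 0 0 0 0 2.5 255;0 0 0 0 0 2.5 255;0 0 0 0 0 1 255;0 0 0 0 0 0.2 255;0 0 0 0 0 0.2 255;0 0 0 0 0 0 255;0 0 0 0 0 0 255")

```text
time_s: 10.87
position: [0.4434, 0.291, 0.0982]
tool_rot: [[0.189, 0.982, 0.002], [0.982, -0.189, 0.001], [0.001, 0.001, -1.0]]
ft_force: [0.5, -0.6, 1.1]
grip_width: 0.0001
gripper_force: 0.0
```

>>> jog_arm(plan="0 0 0 0 0 0.2 255;0 0 0 0 0 0.2 255;0 0 0 0 0 0.2 255;0 0 0 0 0 0.2 255;0 0 0 0 0 0.15 255;0 0 0 0 0 0.15 255;0 0 0 0 0 0 255;0 0 0 0 0 0 255")

```text
time_s: 11.53
position: [0.4429, 0.291, 0.0862]
tool_rot: [[0.189, 0.982, -0.0], [0.982, -0.189, 0.0], [-0.0, -0.0, -1.0]]
ft_force: [0.3, -0.8, 1.3]
grip_width: 0.0003
gripper_force: 0.5
```

>>> jog_arm(plan="0 0 0 0 0 0.1 255;0 0 0 0 0 0.05 255;0 0 0 0 0 0 255;0 0 0 0 0 0 255")

```text
time_s: 11.87
position: [0.4429, 0.291, 0.0851]
tool_rot: [[0.189, 0.982, 0.0], [0.982, -0.189, 0.0], [0.0, 0.0, -1.0]]
ft_force: [-0.1, -1.5, 4.4]
grip_width: -0.0003
gripper_force: 2.2
```

>>> jog_arm(plan="0 0 0 0 0 0.05 255;0 0 0 0 0 0 255;0 0 0 0 0 0 255")

```text
time_s: 12.12
position: [0.443, 0.2911, 0.0846]
tool_rot: [[0.189, 0.982, 0.0], [0.982, -0.189, 0.0], [0.0, 0.0, -1.0]]
ft_force: [-1.3, -1.3, 5.7]
grip_width: 0.0
gripper_force: 3.2
```

>>> jog_arm(plan="0 0 0 0 0 -0.5 255;0 0 0 0 0 -2 255;0 0 0 0 0 -3 255;0 0 0 0 0 -3 255;0 0 0 -3.5 0 -1.5 255;0 0 0 -4 0 0 255;0 0 0 0 0 0 255")

```text
time_s: 12.7
position: [0.4277, 0.2136, 0.1851]
tool_rot: [[0.191, 0.981, 0.0], [0.981, -0.191, -0.001], [-0.001, 0.0, -1.0]]
ft_force: [0.7, -0.3, 0.0]
grip_width: 0.0
gripper_force: 0.0
```

```bash
python3 - <<'E'
from h import *
im=imaging.get_image("wrist"); cam="wrist"
th0=np.radians(-10.8); R=np.array([-np.sin(th0),np.cos(th0)])
W=np.linalg.inv(im["world_from_camera"]);F=240/np.tan(np.radians(im["fov_y"]/2)); out=[]
for t in [-20,-16,-10,0,10,16,20]:
    v=[]
    for l in (-6,-3,0,3,6):
        p=np.r_[np.array([.4455,.307])+R*t/1000+np.array([-R[1],R[0]])*l/1000,.088,1]; c=(W@p)[:3]
        th=np.arctan2(np.hypot(*c[:2]),c[2]); px=[im["cx"],im["cy"]]+F*th*c[:2]/np.hypot(*c[:2])
        v.append(depthpt(im,px,cam)[2]*1000)
    out.append(round(float(np.median(v)),1))
print(out); s=env.observe(); print(s["position"].round(4),s["time_s"])
for c in ["top"]:
    im=imaging.get_image(c)
    for q in ["run_button_top","direction_key_top"]:
        for a in models.tip_of(c,q)[:2]: print(c,q,a["confidence"],a["at"],depthpt(im,a["at"],c))
E
```

```text
[85.6, 84.8, 86.0, 85.1, 88.3, 90.2, 92.0]
[0.4283 0.2155 0.1848] 12.75
top run_button_top 0.49 [342.7, 212.2] [ 0.60433685 -0.0154122   0.06891157]
top direction_key_top 0.5 [363.4, 208.9] [ 0.61312467 -0.06606379  0.07587591]
```

Suction is on: the pressed half is level at 86 mm. Now over to the control unit.

>>> jog_arm(plan="0 0 0 -3 2.64 0 255;0 0 0 -3 2.64 0 255;0 0 0 -3 2.64 0 255;0 0 0 -3 2.64 0 255;0 0 0 -3 2.64 0 255;0 0 0 -3 2.64 0 255;0 0 0 -3 2.64 0 255;0 0 -5.3 -3 2.64 0 255;0 0 -5.3 0 0 0 255;0 0 -5.3 0 0 0 255")

```text
time_s: 13.73
position: [0.592, -0.0592, 0.1829]
tool_rot: [[-0.09, 0.996, -0.001], [0.996, 0.09, 0.001], [0.001, -0.001, -1.0]]
ft_force: [-0.1, 0.4, -0.1]
grip_width: 0.0
gripper_force: 0.0
```

```bash
sleep 0; python3 - <<'E'
from h import *
im=imaging.get_image("wrist"); im=imaging.get_image("wrist"); s=env.observe()
print(s["position"].round(4),s["tool_rot"].round(3).tolist(),s["time_s"])
for q in ["run_button_top","direction_key_top","speed_dial_mark"]:
    for a in models.tip_of("wrist",q)[:2]: print(q,a["confidence"],a["at"],depthpt(im,a["at"],"wrist"))
cv2.imwrite("pics/w3.png",im["pixels"][:,:,::-1])
E
```

```text
[ 0.5913 -0.0576  0.1834] [[-0.089, 0.996, -0.001], [0.996, 0.089, 0.001], [0.001, -0.001, -1.0]] 13.8333
run_button_top 0.61 [345.1, 173.9] [ 0.60614834 -0.01569376  0.06948437]
direction_key_top 0.91 [343.1, 248.0] [ 0.61103739 -0.07001153  0.06946186]
speed_dial_mark 0.79 [373.8, 73.1] [0.61635124 0.05446071 0.08326415]
```

View pics/w3.png

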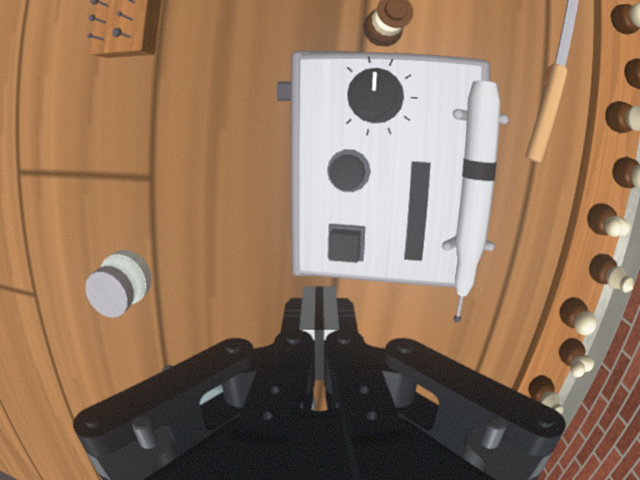

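The button is at (349,170) and the key at (346,243). The handpiece lies along columns 460–495, far enough away. The button top measures about (0.607, -0.015, 0.070).

>>> jog_arm(plan="0 0 0 2.1 -0.26 0 255;0 0 0 2.1 -0.27 0 255;-6 0 0 0 0 0 255;-6 0 0 0 0 0 255;0 0 0 0 0 2.5 255;0 0 0 0 0 2.5 255;0 0 0 0 0 2.5 255;0 0 0 0 0 1 255;0 0 0 0 0 0 255;0 0 0 0 0 0 255")

```text
time_s: 14.82
position: [0.5997, -0.015, 0.1017]
tool_rot: [[-0.087, 0.974, 0.207], [0.996, 0.085, 0.018], [0.0, 0.208, -0.978]]
ft_force: [-0.1, 0.1, 0.2]
grip_width: -0.0001
gripper_force: 0.0
```

>>> jog_arm(plan="0 0 0 0 0 1.5 255;0 0 0 0 0 1 255;0 0 0 0 0 0.4 255;0 0 0 0 0 0.2 255;0 0 0 0 0 0.2 255;0 0 0 0 0 0.2 255;0 0 0 0 0 0 255;0 0 0 0 0 0 255")

```text
time_s: 15.48
position: [0.6068, -0.0147, 0.0674]
tool_rot: [[-0.087, 0.974, 0.208], [0.996, 0.085, 0.018], [-0.0, 0.208, -0.978]]
ft_force: [-0.9, 1.4, 2.5]
grip_width: 0.0001
gripper_force: 1.5
```

>>> jog_arm(plan="0 0 0 0 0 0.15 255;0 0 0 0 0 0.15 255;0 0 0 0 0 0.1 255;0 0 0 0 0 0 255;0 0 0 0 0 0 255")

```text
time_s: 15.9
position: [0.6077, -0.0146, 0.0632]
tool_rot: [[-0.087, 0.974, 0.208], [0.996, 0.085, 0.018], [-0.0, 0.208, -0.978]]
ft_force: [-2.8, 1.7, 5.0]
grip_width: -0.0001
gripper_force: 2.8
```

>>> jog_arm(plan="0 0 0 0 0 0.05 255;0 0 0 0 0 0 255;0 0 0 0 0 -0.3 255;0 0 0 0 0 -1 255;0 0 0 0 0 -3 255;0 0 0 0 0 -3.5 255;0 0 0 0 0 -3.5 255;0 0 0 0 0 -3 255;0 0 0 0 0 0 255;0 0 0 0 0 0 255")

```text
time_s: 16.73
position: [0.5781, -0.0174, 0.2043]
tool_rot: [[-0.087, 0.974, 0.21], [0.996, 0.085, 0.017], [-0.001, 0.211, -0.977]]
ft_force: [-0.4, -0.2, -1.0]
grip_width: 0.0002
gripper_force: 0.0
```

```bash
python3 - <<'E'
from h import *
im=imaging.get_image("wrist"); s=env.observe()
print(s["position"].round(4),s["ft_force"].round(2),s["time_s"])
for q in ["run_button_top","direction_key_top","speed_dial_mark","handpiece"]:
    for a in models.tip_of("wrist",q)[:1]: print(q,a["confidence"],a["at"],depthpt(im,a["at"],"wrist"))
cv2.imwrite("pics/w4.png",im["pixels"][:,:,::-1])
E
```

```text
[ 0.5776 -0.0172  0.2026] [ 1.08 -0.28 -1.73] 16.7833
run_button_top 0.85 [317.3, 221.6] [ 0.60633251 -0.01536613  0.06970093]
direction_key_top 0.66 [316.8, 286.0] [ 0.61044713 -0.07020688  0.07085754]
speed_dial_mark 0.85 [339.6, 131.5] [0.61438283 0.05575698 0.08041626]
handpiece 0.84 [431.1, 223.7] [ 0.68721537 -0.00508211  0.10344621]
```

View pics/w4.png

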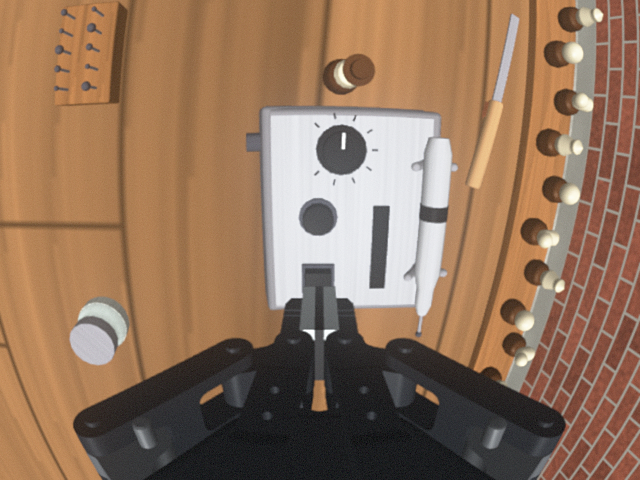

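The button at (318,216) is back out at 69.7 mm. The key, dial and handpiece are where they were, and the arm is clear.

```bash
python3 -c "
from rig import job; print(job.close_job())"
```

```text
the job is handed in; nothing more can be done
None
```

The lamp and the suction box are switched on, and the run button was pressed about 6 mm in and is back out; the square key, dial and handpiece looked unmoved, the arm finished clear, and the job is handed in, though no verdict came back.

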